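# Prop open the lid of the drive case with its stay

### The job

On the cork tray, prop open the lid of the larger of the two grey cases: take the black grip of the stay on the case's side and swing the stay all the way up and over until it reaches its stop, so that the lid is left resting on it, and let go. Leave the smaller case shut.

Things in the scene. Friction and masses are not known exactly. Their poses are not given: they have to be found in the camera images.
- case: Larger of two alike grey cases, fixed: 155 (x) x 120 (y) x 60 (z) mm. Origin: centre of underside; x to its rear, away from the robot, z up. Aluminium lid, 3 mm, hinged at x=77.5, z=60, overhangs the right side to y=-78. There a steel stay bar pivots (along y) at x=-57.5, z=54; 81 mm out, a cross pin along y bears a round black grip, 14 mm diameter, 40 long, centre y=-108, to pinch from above
- stay (a joint): Stay of the larger case, rad: 0 = folded level to the rear under the lid (starts -0.25 to 0); grows as its tip swings up, then forward; stop at 1.70. Grip centre in the case frame, mm: x=-57.5+81cos, z=54+81sin. The grip turns between fingers. The pin lifts the lid (under 5 N), highest at about 0.9; past that the lid's weight holds the stay on to its stop, before that the stay would fall back
- lid (a joint): Lid of the larger case (about 150 g), rad: 0 = shut, grows as its front edge rises, at most 1.2. It falls shut when nothing holds it. About 0.51 when it rests on the stay at its stop, about 0.65 at the highest point on the way
- small_lid (a joint): Lid of the smaller case (105 x 80 x 42 mm, same make, with the same kind of stay), rad: 0 = shut, grows as it opens. It starts shut and is to stay so

How it is judged:
By the outcome, as a careful person would: the job done as asked, in the order asked, and still so for the second after the job is handed in, with the robot touching nothing.
It also fails if it takes over 35 s, if anything falls off the work surface, if the arm or the gripper's body presses on something with over 40 N, if the wrist force passes 120 N, or if a joint passes its speed limit or range.

### The arm

A 6-joint arm with a two-finger parallel gripper is mounted at the origin on the work surface. World frame = base frame: x ahead of the robot, y to its left, z up, the work surface at z = 0. Lengths are in m, angles in rad, forces in N, time in s.
With the tool pointing down it reaches from about 0.4 to 0.825 m from the base axis. Payload 7 kg.
Tool frame: the origin (TCP) lies at the very end of the fingers, on their centre line; the grasp point (between the pads) lies 19 mm behind it (arm.grip_point_offset is the distance from the TCP to the grasp point, in m); z points along the fingers, y is the line along which they close (so a half turn about z gives the same grasp; the last joint's range is limited). The gripper opens to 88 mm and grips with 3 to 60 N. Pads are 19 mm wide; open, the fingers measure 130 mm over their backs; the gripper's body (78 mm by 193 mm) begins 47 mm behind the grasp point.
Start: joints at [1.548, 0.359, 0.012, 0, -1.224, -0.288], TCP at [0.206, 0.643, 0.191] pointing down, gripper open.
Joint ranges: [-3.07, 3.07], [-1.43, 2.12], [-1.02, 1.25], [-3.03, 1.67], [-3.05, -0], [-3.03, 3.03]. Speed limits (rad/s): [2.39, 2.39, 3.01, 3.14, 3.14, 3.14].

### API

Orientations are given as [roll, pitch, yaw] about the fixed x, y, z axes, in that order (R = Rz(yaw) Ry(pitch) Rx(roll)).
In Python, from station import arm, cams gives the robot as it stands.
- The arm moves only by the shell command python3 -m handwheel 'ROWS' [FORCE]. ROWS is JSON, a list that holds one entry, the list of rows, each a list of 7 numbers: the shift along the tool's x, y, z normalised to -1 to 1, where 1 is 0.08 m, then the turn, a rotation vector about the tool's x, y, z normalised to -1 to 1, where 1 is 0.5 rad, then the closure in counts, from 0 (fully open) to 255 (shut). In form: [[[x, y, z, wx, wy, wz, hand], ...]]. A call has 1 to 5 rows; each row is the pose to reach, as a shift and turn from the pose commanded when the call began, along the tool's axes at that moment; what a row does not reach only later rows make up. A row lasts 1/8 s, in which the tool goes at most 62.5 mm and 10.7 degrees, less where a joint would pass 70% of its speed; a pose out of reach is approached as far as the arm can. A call with a number of a shift or a turn outside -1 to 1 is refused whole. A call with a gripper value outside its range is refused whole. The fingers move at their own pace and stop on an object; FORCE is the grip in N (left out, the last holds). Time passes only in rows, so rows that repeat a pose let the fingers close. It gives the time, the measured TCP pose, the force, the opening and the grip force at its end, in the units of the state.
- arm.get_state(): the state, without advancing time (a new reading comes with each control period).
- cams.grab_frame(name): name is "scene" or "top"; returns the picture (420x560x3 uint8, blue, green, red); there is no depth.
- cams.camera_info(name): a dict with "camera_matrix" (3x3 intrinsics, pixels), "R" (3x3) and "t" (3): a world point X has camera coordinates R X + t. Camera axes: x right, y down, z forward; pixel columns grow to the right and rows downward; lengths in m; the calibration is good to about 2 mm. A picture is of the moment at which its call begins. camera_info takes no time and is no camera call.
- arm.job_done(): hands the job in; it is judged then, once.
The state is a dict: "t": time; "q": joint angles; "qd": joint speeds; "joint_efforts": joint torques, N m; "eef_pos": TCP position; "ee_rot": TCP orientation; "force": force on the tool from outside, world axes, zero at the start; "moment": the same for the moment, N m; "width": finger opening in m; "gripper_force": force on a finger pad.
Only numpy, scipy, OpenCV 4.12 (cv2) and the standard library are available. Lean on these libraries where they do the work, as an engineer would, in place of code of your own. Each camera call takes 0.05 s, during which the arm holds its last target. There are 200 camera calls.

## Working session

There is one attempt and no reset: what is moved stays moved. The work goes in short steps, Python scripts to look and compute and a shell command to move; the robot and the scene stay as the last step left them, time stands still between calls to the robot, and variables do not carry over. Pictures are saved under pics/ and viewed, at most 10 in all, crops included, and the job is handed in when it is done.

```bash
mkdir -p pics; python3 - <<'E'
from station import arm,cams
import cv2,numpy as np
np.set_printoptions(precision=4,suppress=True)
for n in("scene","top"):
    cv2.imwrite(f"pics/{n}0.png",cams.grab_frame(n)); i=cams.camera_info(n); R=np.array(i["R"]);print(n,np.array(i["camera_matrix"]),R,-R.T@np.array(i["t"]))
s=arm.get_state();print(s["t"],s["eef_pos"],s["ee_rot"],s["force"],s["width"])
E
```

```text
scene [[440.1108   0.     275.9196]
 [  0.     440.1108 209.5   ]
 [  0.       0.       1.    ]] [[-0.4607  0.8875  0.0094]
 [ 0.6004  0.3194 -0.7331]
 [-0.6537 -0.3321 -0.68  ]] [1.0065 0.2314 0.5634]
top [[433.2586   0.     283.2954]
 [  0.     433.2586 210.5217]
 [  0.       0.       1.    ]] [[ 0.0096 -0.9999 -0.003 ]
 [-0.9992 -0.0095 -0.0392]
 [ 0.0391  0.0034 -0.9992]] [0.519  0.0009 0.8502]
0.1 [0.2063 0.6422 0.1899] [ 3.1401 -0.0001 -0.3109] [0.0324 1.2131 0.3833] 0.08739703928373953
```

View pics/scene0.png

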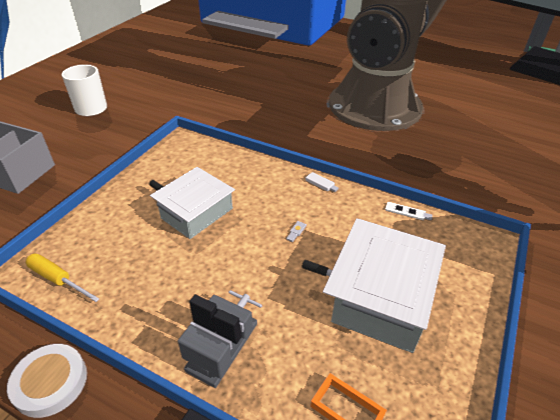

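View pics/top0.png

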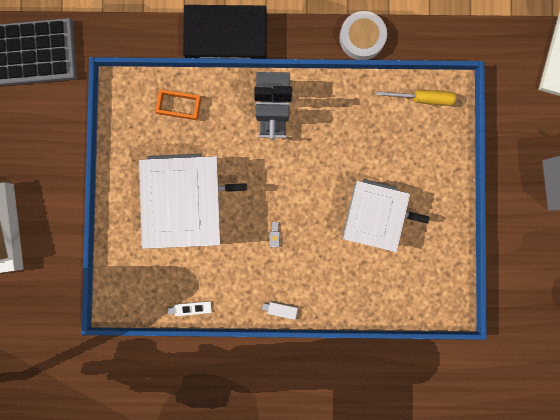

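The larger case is at left in the top view (lid corners about (139,160), (217,157), (219,245), (142,248)), with its grip near (235,187). In the scene view the grip is near (315,267). I'll enlarge both.

```bash
python3 - <<'E'
import cv2,numpy as np
a=cv2.imread("pics/top0.png")[145:260,130:255];b=cv2.imread("pics/scene0.png")[215:355,295:455]
a=cv2.resize(a,None,fx=5,fy=5,interpolation=cv2.INTER_CUBIC);b=cv2.resize(b,None,fx=4,fy=4,interpolation=cv2.INTER_CUBIC)
cv2.imwrite("pics/ca.png",a);cv2.imwrite("pics/cb.png",b)
E
```

```text
(no output)
```

View pics/ca.png

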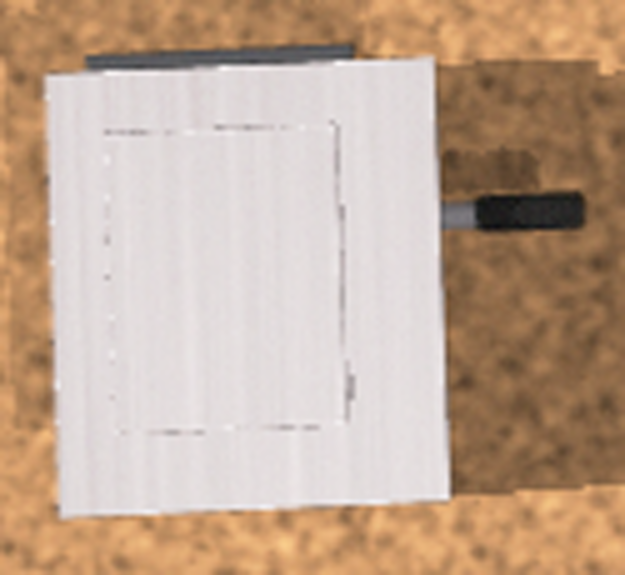

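View pics/cb.png

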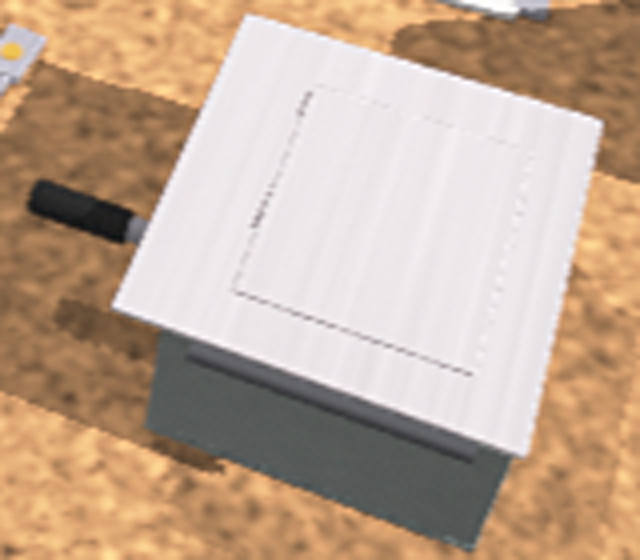

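```bash
cat > h.py <<'E'
import numpy as np,cv2
from station import arm,cams
np.set_printoptions(precision=4,suppress=True)
def P(n):
    i=cams.camera_info(n);return np.array(i["camera_matrix"])@np.c_[np.array(i["R"]),np.array(i["t"])]
def tri(a,b):
    X=cv2.triangulatePoints(P("top"),P("scene"),np.array(a,float).reshape(2,1),np.array(b,float).reshape(2,1));return (X[:3]/X[3]).ravel()
def plane(n,uv,z):
    p=P(n);H=np.c_[p[:,0],p[:,1],p[:,2]*z+p[:,3]];x=np.linalg.solve(H,[*uv,1]);return x[:2]/x[2]
E
python3 - <<'E'
from h import *
T=lambda u,v:(u/5+130,v/5+145)
S=lambda u,v:(u/4+295,v/4+215)
for n,a,b in[("RL",(46,75),(527,456)),("RR",(434,58),(115,307)),("FR",(450,497),(248,14)),("FL",(60,517),(602,122)),("grip",(530,211),(82,211))]:
    print(n,tri(T(*a),S(*b)),plane("top",T(*a),.066),plane("scene",S(*b),.066))
E
```

```text
RL [0.6392 0.2654 0.068 ] [0.6393 0.2669] [0.6382 0.2648]
RR [0.6467 0.1249 0.0675] [0.6468 0.1256] [0.6459 0.1242]
FR [0.4877 0.1163 0.0685] [0.4874 0.1173] [0.4854 0.1152]
FL [0.4791 0.2566 0.0675] [0.4788 0.2582] [0.4782 0.2558]
grip [0.5937 0.0915 0.0435] [0.5912 0.0898] [0.612  0.0969]
```

```bash
cat >> h.py <<'E'
from scipy.spatial.transform import Rotation as Ro
YAW=.0537;ORG=np.array([.5652,.1986,.0045]);RC=Ro.from_euler("z",YAW).as_matrix()
def grip(a,y=-.112): # TCP world target for stay angle a
    return ORG+RC@np.array([-.0575+.081*np.cos(a),y,.054+.081*np.sin(a)])-[0,0,.019]
def delta(*targets):
    s=arm.get_state();R=Ro.from_euler("xyz",s["ee_rot"])
    rt=Ro.from_euler("xyz",[np.pi,0,YAW-np.pi/2])
    print("t",s["t"],"pos",np.array(s["eef_pos"]),"F",np.array(s["force"]),"w",s["width"],s["gripper_force"])
    for p in targets: print(np.array(p),"->",R.inv().apply(np.array(p)-s["eef_pos"])/.08,(R.inv()*rt).as_rotvec()/.5)
E
python3 -m handwheel '[[[1,0.76,0,0,0,1,0],[1,0.76,0,0,0,1,0],[1,0.76,0,0,0,1,0]]]' 30
python3 -c "
from h import *
g=grip(-.17);delta(g+[0,0,.1])"
```

```text
t: 0.48
eef_pos: [0.2653, 0.558, 0.191]
ee_rot: [3.141, -0.0, -0.818]
force: [0.1, 0.6, 0.2]
width: 0.0876
gripper_force: 0.0
t 0.475 pos [0.2653 0.558  0.191 ] F [0.0793 0.6338 0.213 ] w 0.08764582521450008 0.0
[0.5935 0.088  0.1258] -> [7.0926 1.0214 0.8161] [ 0.0007 -0.0006  1.398 ]
```

```bash
python3 -m handwheel '[[[1,0.14,0,0,0,0.9,0],[1,0.14,0,0,0,0.9,0],[1,0.14,0,0,0,0.9,0]]]' >/dev/null
python3 -m handwheel '[[[1,-0.4,0,0,0,0.5,0],[1,-0.4,0,0,0,0.5,0],[1,-0.4,0,0,0,0.5,0]]]'>/dev/null
python3 -c "
from h import *
g=grip(-.17);delta(g+[0,0,.1])"
```

```text
t 1.225 pos [0.3666 0.4267 0.1907] F [-0.1465  0.0935 -0.5922] w 0.08743200713867072 0.0
[0.5935 0.088  0.1258] -> [ 4.3907 -2.588   0.8115] [ 0.0005 -0.0007  0.0078]
```

```bash
for i in 1 2 3 4; do python3 -m handwheel '[[[1,-0.6,0,0,0,0,0],[1,-0.6,0,0,0,0,0],[1,-0.6,0,0,0,0,0]]]' >/dev/null; done
python3 -c "
from h import *
g=grip(-.17);delta(g+[0,0,.1],g)"
```

```text
t 2.725 pos [0.5771 0.1205 0.1902] F [-0.5866  0.0384 -0.8598] w 0.08747764718753132 0.0
[0.5935 0.088  0.1258] -> [ 0.4178 -0.1807  0.8055] [ 0.0012 -0.0004  0.0112]
[0.5935 0.088  0.0258] -> [ 0.4176 -0.1814  2.0555] [ 0.0012 -0.0004  0.0112]
```

```bash
python3 -m handwheel '[[[0.42,-0.18,0.2,0,0,0.01,0],[0.42,-0.18,0.2,0,0,0.01,0],[0.42,-0.18,1,0,0,0.01,0],[0.42,-0.18,1,0,0,0.01,0]]]' >/dev/null
python3 -m handwheel '[[[0,0,0.6,0,0,0,0],[0,0,1,0,0,0,0],[0,0,1,0,0,0,0],[0,0,1,0,0,0,0]]]' 
python3 -c "
from h import *
delta(grip(-.17))
a=cv2.resize(cams.grab_frame('top')[145:260,170:290],None,fx=4,fy=4,interpolation=2);b=cv2.resize(cams.grab_frame('scene')[205:320,260:370],None,fx=4,fy=4,interpolation=2)
cv2.imwrite('pics/d.png',np.hstack([a[:460],b[:460,:320+0]]))"
```

```text
t: 3.72
eef_pos: [0.5947, 0.0888, 0.0333]
ee_rot: [-3.139, 0.0, -1.514]
force: [1.0, 0.1, 0.1]
width: 0.0876
gripper_force: 0.0
t 3.725 pos [0.5947 0.0888 0.0333] F [1.0085 0.1454 0.1036] w 0.08759572590016672 0.0
[0.5935 0.088  0.0258] -> [0.0092 0.016  0.0942] [-0.0058  0.001   0.0054]
```

View pics/d.png

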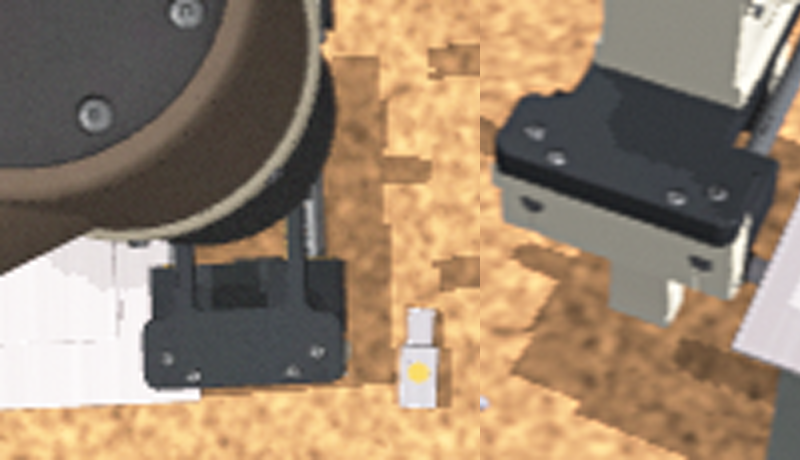

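The hand straddles the grip, with the near finger at about (650,290) and free of the lid edge. The grip itself is hidden behind the hand. I'll lower a little and close.

```bash
python3 -m handwheel '[[[0,0.01,0.09,0,0,0,0],[0,0.01,0.09,0,0,0,120],[0,0.01,0.09,0,0,0,200],[0,0.01,0.09,0,0,0,255],[0,0.01,0.09,0,0,0,255]]]' 25
python3 -m handwheel '[[[0,0,0,0,0,0,255],[0,0,0,0,0,0,255]]]'
python3 -c "
from h import *
delta(grip(-.17),*[grip(a) for a in(-.1,0,.1,.2,.4,.6)])"
```

```text
t: 4.45
eef_pos: [0.5924, 0.0875, 0.0236]
ee_rot: [3.142, -0.0, -1.516]
force: [0.5, -1.8, -0.1]
width: 0.053
gripper_force: 0.0
t: 4.7
eef_pos: [0.5923, 0.0875, 0.0236]
ee_rot: [3.142, -0.0, -1.516]
force: [-0.4, 0.2, -0.3]
width: 0.0333
gripper_force: 0.0
t 4.7 pos [0.5923 0.0875 0.0236] F [-0.3861  0.2192 -0.2796] w 0.03332308436452324 0.0
[0.5935 0.088  0.0258] -> [-0.0049 -0.0151 -0.028 ] [ 0.     -0.0001  0.0026]
[0.5943 0.088  0.0314] -> [-0.0049 -0.0246 -0.0982] [ 0.     -0.0001  0.0026]
[0.5947 0.088  0.0395] -> [-0.0049 -0.0297 -0.1993] [ 0.     -0.0001  0.0026]
[0.5943 0.088  0.0476] -> [-0.0049 -0.0246 -0.3004] [ 0.     -0.0001  0.0026]
[0.5931 0.0879 0.0556] -> [-0.0049 -0.0095 -0.4005] [ 0.     -0.0001  0.0026]
[0.5883 0.0877 0.071 ] -> [-0.005   0.0503 -0.5936] [ 0.     -0.0001  0.0026]
[0.5806 0.0873 0.0852] -> [-0.0051  0.1472 -0.771 ] [ 0.     -0.0001  0.0026]
```

```bash
python3 -m handwheel '[[[0,-0.01,-0.02,0,0,0,255],[0,-0.01,-0.02,0,0,0,255],[0,-0.01,-0.02,0,0,0,255],[0,-0.01,-0.02,0,0,0,255]]]'
python3 -c "
from h import *
delta(*[grip(a) for a in(-.17,-.1,0,.1,.2,.3,.4,.5,.6)])"
```

```text
t: 5.2
eef_pos: [0.5931, 0.0875, 0.0251]
ee_rot: [3.142, -0.0, -1.516]
force: [0.9, 0.3, -0.7]
width: 0.0004
gripper_force: 0.0
t 5.2 pos [0.5931 0.0875 0.0251] F [ 0.9112  0.3067 -0.7212] w 0.0003504671071561406 0.0
[0.5935 0.088  0.0258] -> [-0.0048 -0.0056 -0.0083] [ 0.0001 -0.      0.0025]
[0.5943 0.088  0.0314] -> [-0.0048 -0.0151 -0.0785] [ 0.0001 -0.      0.0025]
[0.5947 0.088  0.0395] -> [-0.0048 -0.0202 -0.1796] [ 0.0001 -0.      0.0025]
[0.5943 0.088  0.0476] -> [-0.0048 -0.0151 -0.2807] [ 0.0001 -0.      0.0025]
[0.5931 0.0879 0.0556] -> [-0.0048 -0.     -0.3808] [ 0.0001 -0.      0.0025]
[0.5911 0.0878 0.0634] -> [-0.0049  0.025  -0.4788] [ 0.0001 -0.      0.0025]
[0.5883 0.0877 0.071 ] -> [-0.0049  0.0597 -0.5739] [ 0.0001 -0.      0.0025]
[0.5848 0.0875 0.0783] -> [-0.005   0.1038 -0.665 ] [ 0.0001 -0.      0.0025]
[0.5806 0.0873 0.0852] -> [-0.005   0.1567 -0.7513] [ 0.0001 -0.      0.0025]
```

The fingers closed on nothing, so I'll look.

```bash

python3 -c "
from h import *
a=cv2.resize(cams.grab_frame('top')[145:260,170:270],None,fx=4,fy=4,interpolation=2);b=cv2.resize(cams.grab_frame('scene')[205:320,260:360],None,fx=4,fy=4,interpolation=2)
cv2.imwrite('pics/e.png',np.hstack([a,b]))
p=ORG+RC@[-.0575+.081,-.108,.054]
for n in('top','scene'):
    for q in(grip(-.17)+[0,0,.019],):
        x=P(n)@[*q,1];print(n,x[:2]/x[2])"
```

```text
top [238.2941 187.0563]
scene [314.0284 266.2586]
```

View pics/e.png

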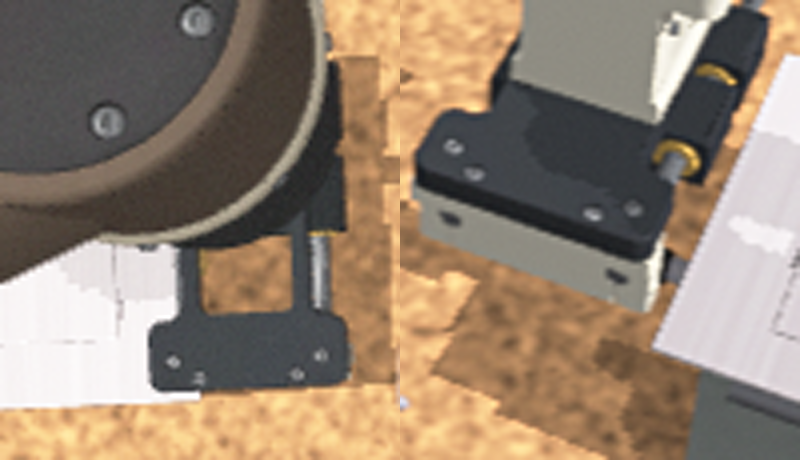

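```bash

python3 -m handwheel '[[[0,0,0,0,0,0,0],[0,0,0,0,0,0,0],[0,0,0,0,0,0,0],[0,0,0,0,0,0,0],[0,0,0,0,0,0,0]]]'
python3 -m handwheel '[[[0,0,0,0,0,0,0],[0,0,-0.5,0,0,0,0],[0,0,-1,0,0,0,0],[0,0,-1,0,0,0,0]]]'
python3 -c "
from h import *
a=cv2.resize(cams.grab_frame('top')[145:260,170:270],None,fx=4,fy=4,interpolation=2);b=cv2.resize(cams.grab_frame('scene')[190:305,270:370],None,fx=4,fy=4,interpolation=2)
cv2.imwrite('pics/f.png',np.hstack([a,b]))
s=arm.get_state();p=np.array(s['eef_pos']);print(p,s['ee_rot'],s['width'])
for q in(p+[.044,0,0],p-[.044,0,0],p):
    for n in('top','scene'):
        x=P(n)@[*q,1];print(n,x[:2]/x[2])"
```

```text
t: 5.92
eef_pos: [0.5931, 0.0876, 0.0252]
ee_rot: [-3.142, -0.0, -1.516]
force: [-0.2, 0.2, -0.2]
width: 0.0448
gripper_force: 0.0
t: 6.42
eef_pos: [0.5954, 0.0884, 0.1088]
ee_rot: [-3.135, 0.002, -1.515]
force: [0.6, -1.2, -0.5]
width: 0.0843
gripper_force: 0.0
[0.5931 0.0877 0.1055] [-3.1408  0.0007 -1.516 ] 0.08683903768886236
top [235.0416 158.6305]
scene [303.9736 259.3667]
top [234.3256 209.4858]
scene [328.6329 219.6714]
top [234.6844 183.9996]
scene [316.8668 238.6119]
```

View pics/f.png

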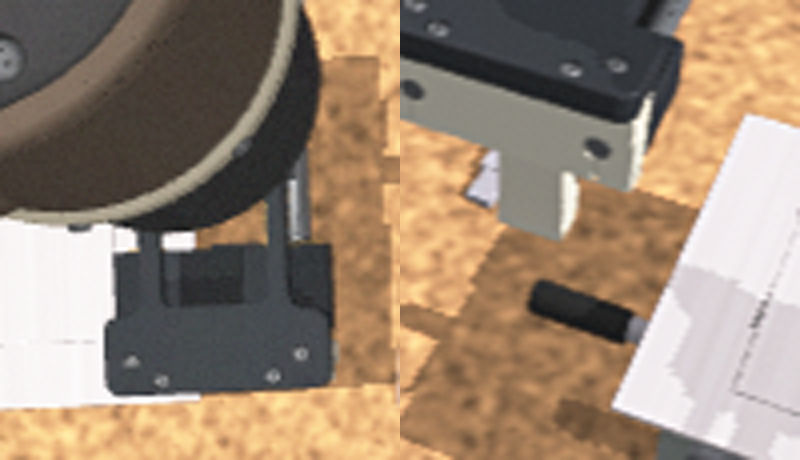

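```bash

python3 -c "
from h import *
s=arm.get_state();p=np.array(s['eef_pos'])
pr=lambda n,q:(lambda x:x[:2]/x[2])(P(n)@[*q,1])
for nm,q in(('outer tip -y',p+[.065,-.0095,0]),('outer tip +y',p+[.065,.0095,0]),('body +y',p+[.0965,.039,.066]),('body -y',p+[-.0965,-.039,.066]),('bodyfront +y',p+[-.0965,.039,.066])):
    print(nm,pr('scene',q),pr('top',q))
q=s['q'];print(q)
"
```

```text
outer tip -y [290.9702 267.4027] [240.6984 146.6131]
outer tip +y [303.8482 272.6043] [229.7251 146.5141]
body +y [318.6206 264.5879] [206.0898 118.7674]
body -y [321.9045 158.086 ] [253.8903 241.5146]
bodyfront +y [371.7951 173.2646] [204.0396 241.0279]
[ 0.4722  0.3032 -0.2756 -0.0003 -0.991  -0.4172]
```

```bash
python3 -c "
import cv2
a=cv2.imread('pics/f.png')
" ; python3 -c "
from h import *
cv2.imwrite('pics/g.png',cv2.resize(cams.grab_frame('scene')[100:320,220:460],None,fx=2.7,fy=2.7,interpolation=2))"
```

```text
(no output)
```

View pics/g.png

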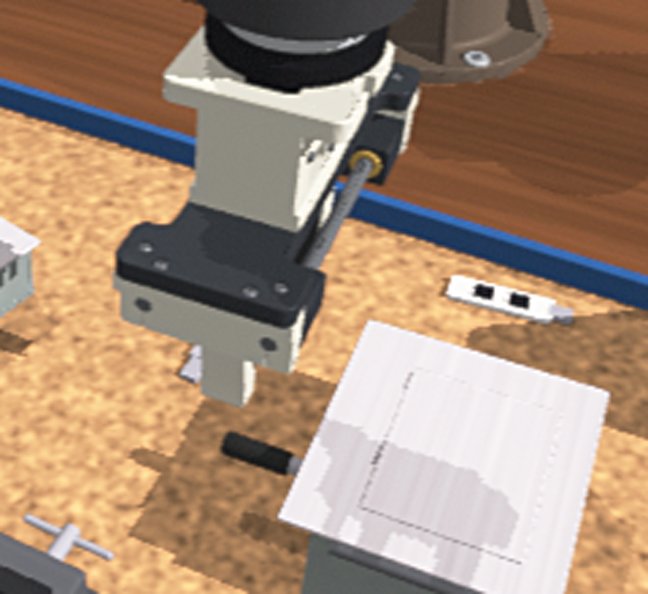

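The reported TCP disagrees with the picture. The near fingertip is at about (302,248), but it should be at (297,270), so the real tip looks some 30 mm higher. That would explain the missed grasp. I'll quantify it.

```bash

python3 -c "
from h import *
from scipy.optimize import least_squares
s=arm.get_state();p=np.array(s['eef_pos'])
pr=lambda n,q:(lambda x:x[:2]/x[2])(P(n)@[*q,1])
for q in ((294.4,246.3),(309.3,249.6)):
  for z in (.105,.12,.125,.13,.135,.14,.145): print(q,z,plane('scene',q,z)-p[:2], end=' ')
  print()
for z in (.17,.19,.2,.21): print('body+y',z,plane('scene',(330,237),z)-p[:2],'body-y',plane('scene',(264.5,217),z)-p[:2])
print(arm.grip_point_offset,[a for a in dir(arm) if a[0]!='_'],p)
"
```

```text
(294.4, 246.3) 0.105 [ 0.0285 -0.0219] (294.4, 246.3) 0.12 [ 0.0412 -0.0165] (294.4, 246.3) 0.125 [ 0.0454 -0.0147] (294.4, 246.3) 0.13 [ 0.0496 -0.0129] (294.4, 246.3) 0.135 [ 0.0538 -0.0111] (294.4, 246.3) 0.14 [ 0.058  -0.0092] (294.4, 246.3) 0.145 [ 0.0622 -0.0074] 
(309.3, 249.6) 0.105 [ 0.0244 -0.0008] (309.3, 249.6) 0.12 [0.0371 0.0039] (309.3, 249.6) 0.125 [0.0414 0.0055] (309.3, 249.6) 0.13 [0.0456 0.0071] (309.3, 249.6) 0.135 [0.0499 0.0086] (309.3, 249.6) 0.14 [0.0541 0.0102] (309.3, 249.6) 0.145 [0.0584 0.0118] 
body+y 0.17 [0.0486 0.0337] body-y [ 0.0553 -0.0546]
body+y 0.19 [0.0672 0.0393] body-y [ 0.0735 -0.0445]
body+y 0.2 [0.0765 0.0421] body-y [ 0.0826 -0.0395]
body+y 0.21 [0.0858 0.0449] body-y [ 0.0917 -0.0344]
0.0188 ['Unreachable', 'get_state', 'grip_point_offset', 'job_done'] [0.5926 0.0875 0.1047]
```

```bash

python3 -c "
from h import *
s=arm.get_state();p=np.array(s['eef_pos'])
for z in (.2,.22,.24,.257,.27): print(z,plane('top',(196.3,243.9),z)-p[:2],plane('top',(253.3,243),z)-p[:2], 'scene top plate',plane('scene',(120/2.7+220,253/2.7+100),z)-p[:2],plane('scene',(322/2.7+220,300/2.7+100),z)-p[:2])
# whole top view for another check
cv2.imwrite('pics/h.png',cv2.resize(np.vstack([cams.grab_frame('top')[60:260,120:320]]),None,fx=3,fy=3,interpolation=2))
"
```

```text
0.2 [-0.0994  0.0455] [-0.0973 -0.0399] scene top plate [ 0.0453 -0.0598] [0.031  0.0356]
0.22 [-0.0986  0.0414] [-0.0965 -0.0414] scene top plate [ 0.0656 -0.0486] [0.0521 0.0416]
0.24 [-0.0979  0.0374] [-0.0958 -0.0428] scene top plate [ 0.0859 -0.0374] [0.0732 0.0475]
0.257 [-0.0972  0.0339] [-0.0952 -0.044 ] scene top plate [ 0.1031 -0.0278] [0.0911 0.0526]
0.27 [-0.0967  0.0313] [-0.0947 -0.0449] scene top plate [ 0.1163 -0.0206] [0.1048 0.0565]
```

View pics/h.png

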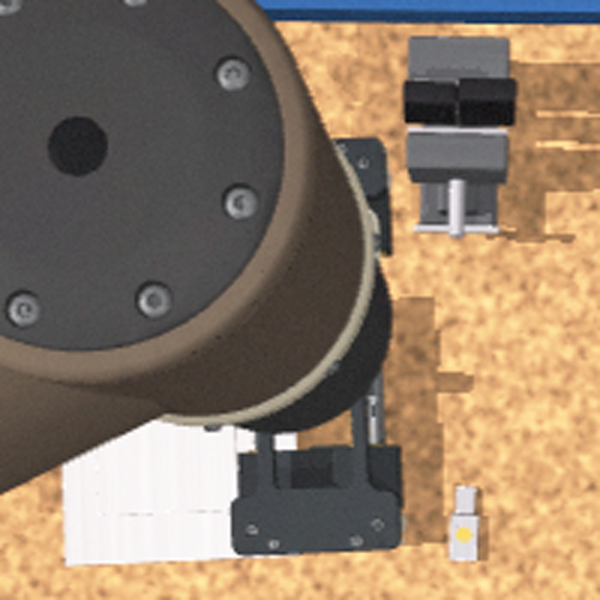

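There is little doubt now: the true fingertip sits about 33–46 mm above the reported TCP, while x and y agree within a few mm. I'll descend to a reported z of about -0.014 in force-checked steps and close gently.

```bash

python3 -m handwheel '[[[0,0,0.5,0,0,0,0],[0,0,0.9,0,0,0,0],[0,0,0.9,0,0,0,0],[0,0,0.9,0,0,0,0]]]'
python3 -m handwheel '[[[0,0,0.2,0,0,0,0],[0,0,0.4,0,0,0,0],[0,0,0.4,0,0,0,0]]]' 10
```

```text
t: 7.12
eef_pos: [0.5936, 0.0876, 0.0336]
ee_rot: [-3.142, -0.0, -1.515]
force: [0.5, 1.1, -0.0]
width: 0.0874
gripper_force: 0.0
t: 7.5
eef_pos: [0.5919, 0.0871, -0.0004]
ee_rot: [3.139, -0.001, -1.516]
force: [1.0, -0.3, 0.2]
width: 0.0876
gripper_force: 0.0
```

```bash

python3 -m handwheel '[[[0,-0.01,0.08,0,0,0,0],[0,-0.01,0.16,0,0,0,0],[0,-0.01,0.16,0,0,0,0]]]'
python3 -m handwheel '[[[0,0,0,0,0,0,255],[0,0,0,0,0,0,255],[0,0,0,0,0,0,255],[0,0,0,0,0,0,255],[0,0,0,0,0,0,255]]]' 10
python3 -m handwheel '[[[0,0,0,0,0,0,255],[0,0,0,0,0,0,255],[0,0,0,0,0,0,255],[0,0,0,0,0,0,255]]]'
```

```text
t: 7.88
eef_pos: [0.5936, 0.0874, -0.0122]
ee_rot: [3.141, -0.0, -1.516]
force: [-0.1, 0.6, -0.1]
width: 0.0877
gripper_force: 0.0
t: 8.5
eef_pos: [0.594, 0.0877, -0.0116]
ee_rot: [-3.141, 0.0, -1.516]
force: [-0.5, -0.5, -0.5]
width: 0.043
gripper_force: 0.0
t: 9.0
eef_pos: [0.5948, 0.0877, -0.0113]
ee_rot: [-3.14, 0.0, -1.516]
force: [3.2, -1.0, -1.3]
width: 0.0135
gripper_force: 10.0
```

Gripped: 13.5 mm wide on the 14 mm grip. Now I'll follow the arc, checking the forces.

```bash

python3 -m handwheel '[[[0,0,0,0,0,0,255],[0,-0.01,-0.08,0,0,0,255],[0,-0.015,-0.17,0,0,0,255],[0,-0.01,-0.27,0,0,0,255],[0,0.006,-0.37,0,0,0,255]]]' 30
python3 -m handwheel '[[[0,0,0,0,0,0,255]]]'
```

```text
t: 9.62
eef_pos: [0.5956, 0.0877, 0.0187]
ee_rot: [-3.138, 0.0, -1.515]
force: [9.0, -3.3, -3.6]
width: 0.0128
gripper_force: 30.0
t: 9.75
eef_pos: [0.5956, 0.0877, 0.0193]
ee_rot: [-3.138, 0.0, -1.515]
force: [6.5, -3.6, -0.3]
width: 0.0127
gripper_force: 30.0
```

```bash

python3 -m handwheel '[[[0,0.04,-0.146,0,0,0,255],[0,0.104,-0.284,0,0,0,255],[0,0.186,-0.41,0,0,0,255],[0,0.287,-0.525,0,0,0,255],[0,0.287,-0.525,0,0,0,255]]]'
python3 -c "
from h import *
delta()
cv2.imwrite('pics/i.png',cams.grab_frame('scene'))"
```

```text
t: 10.38
eef_pos: [0.5764, 0.0867, 0.0643]
ee_rot: [-3.13, 0.001, -1.514]
force: [13.5, -7.4, 10.5]
width: 0.0131
gripper_force: 30.0
t 10.375 pos [0.5764 0.0867 0.0643] F [13.5288 -7.3746 10.4542] w 0.013113206868087509 30.036672949790955
```

The outward radial force of about 17 N says my starting angle was off. It was nearer -0.25 than -0.17. I'll correct the arc and carry on.

```bash

python3 -m handwheel '[[[0,-0.045,-0.04,0,0,0,255],[0,0.065,-0.14,0,0,0,255],[0,0.19,-0.225,0,0,0,255],[0,0.327,-0.29,0,0,0,255],[0,0.327,-0.29,0,0,0,255]]]'
```

```text
t: 11.05
eef_pos: [0.5487, 0.0851, 0.0873]
ee_rot: [-3.132, 0.0, -1.514]
force: [7.1, -6.0, 14.5]
width: 0.013
gripper_force: 30.0
```

```bash

python3 -m handwheel '[[[0,0,-0.04,0,0,0,255],[0,0.145,-0.09,0,0,0,255],[0,0.295,-0.111,0,0,0,255],[0,0.295,-0.111,0,0,0,255]]]'
```

```text
t: 11.55
eef_pos: [0.5221, 0.0837, 0.0942]
ee_rot: [-3.138, 0.001, -1.515]
force: [1.9, -3.1, 9.5]
width: 0.0128
gripper_force: 30.0
```

```bash

python3 -m handwheel '[[[0,0.08,-0.02,0,0,0,255],[0,0.15,-0.02,0,0,0,255],[0,0.2,-0.015,0,0,0,255],[0,0.2,-0.015,0,0,0,255]]]'
python3 -m handwheel '[[[0,0.03,0,0,0,0,255],[0,0.06,0,0,0,0,255],[0,0.06,0,0,0,0,255]]]'
```

```text
t: 12.05
eef_pos: [0.5051, 0.083, 0.0936]
ee_rot: [-3.141, 0.0, -1.515]
force: [3.3, 0.1, 6.7]
width: 0.0133
gripper_force: 30.0
t: 12.42
eef_pos: [0.5043, 0.0834, 0.0942]
ee_rot: [-3.134, 0.001, -1.515]
force: [17.5, -3.7, -3.1]
width: 0.0132
gripper_force: 30.0
```

The stop is reached: the force rises with no further motion. I'll relax, release and rise.

```bash

python3 -m handwheel '[[[0,-0.05,0,0,0,0,255],[0,-0.05,0,0,0,0,255],[0,-0.05,0,0,0,0,150],[0,-0.05,0,0,0,0,0],[0,-0.05,0,0,0,0,0]]]'
python3 -m handwheel '[[[0,0,0,0,0,0,0],[0,0,0,0,0,0,0],[0,0,0,0,0,0,0],[0,0,0,0,0,0,0],[0,0,0,0,0,0,0]]]'
python3 -m handwheel '[[[0,0,-0.3,0,0,0,0],[0,0,-0.7,0,0,0,0],[0,0,-1,0,0,0,0],[0,0,-1,0,0,0,0]]]'
python3 -m handwheel '[[[0.5,0,-0.5,0,0,0,0],[1,0,-0.5,0,0,0,0],[1,0,-0.5,0,0,0,0]]]'
python3 -c "
from h import *
cv2.imwrite('pics/j.png',np.hstack([cv2.resize(cams.grab_frame('scene')[120:400,200:480],(400,400)),cv2.resize(cams.grab_frame('top')[120:320,100:300],(400,400))]))"
```

```text
t: 13.05
eef_pos: [0.5029, 0.0823, 0.0925]
ee_rot: [3.139, -0.001, -1.516]
force: [-0.5, -0.0, 0.2]
width: 0.0374
gripper_force: 0.0
t: 13.68
eef_pos: [0.5041, 0.0827, 0.0933]
ee_rot: [-3.142, 0.0, -1.516]
force: [1.1, 0.4, 0.1]
width: 0.0855
gripper_force: 0.0
t: 14.18
eef_pos: [0.5052, 0.0832, 0.1753]
ee_rot: [-3.138, 0.002, -1.516]
force: [-0.6, 0.7, -0.8]
width: 0.0876
gripper_force: 0.0
t: 14.55
eef_pos: [0.508, 0.001, 0.2128]
ee_rot: [3.141, 0.0, -1.518]
force: [0.3, -0.0, 0.1]
width: 0.0874
gripper_force: 0.0
```

View pics/j.png

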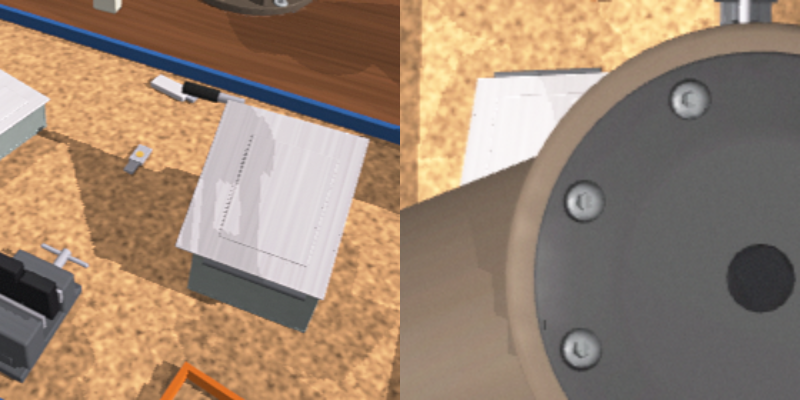

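The lid is propped up and the grip stands at its front edge, at about (202,92) in the left panel, which is (341,184) in the full picture. I'll check that against the stop.

```bash

python3 -c "
from h import *
for a in(1.5,1.6,1.7):
    x=P('scene')@[*(grip(a,-.108)+[0,0,.019]),1];print(a,x[:2]/x[2])
delta()
print(arm.job_done())"
```

```text
1.5 [338.5389 191.0771]
1.6 [340.2623 187.8132]
1.7 [341.8936 185.0232]
t 14.65 pos [0.508  0.0025 0.2125] F [-0.5344  0.5364 -0.9107] w 0.08765254670062672 0.0
the job is handed in; nothing more can be done
None
```

The larger case's lid is propped open on its stay, and I handed the job in at 14.65 s. The stay reached its stop, and the last picture puts the grip where 1.70 rad predicts. The gripper has let go and is clear, and nothing touched the smaller case.

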